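# Sweep the loose pipe nuts into the tray

## Task

Tidy up after a pipe job: sweep the three loose brass nuts along the raised board and over its end into the open tray. Push them only, never pick them up or lift them, and leave the small valve standing where it is among them, and the bottle and wrench beside the board where they lie. Finish with the hand clear of everything.

Things in the scene. Friction and masses are not known exactly. Their poses are not given: they have to be found in the camera images.
- board: fixed raised plywood board, 250 (its x) by 280 (its y) mm, flat top 60 mm above the work surface. Kerbs 12 mm high run along its long edges (inner faces at x = -115 and +115 mm); its ends at y = -140 and +140 mm are open. Origin: centre of its underside, on the work surface. Nuts and valve stand on it in four rows about 52 mm apart in x, within 55 mm of its middle in y
- tray: fixed open steel tray standing 1 mm from one end of the board (either end), parallel to it and centred on that end: 250 (x) by 120 (y) mm outside, 56 mm high, so its rim is 4 mm below the board's top; walls and floor 5 mm thick. Origin: centre of its underside
- case: fixed, closed plastic parts case at the other end of the board, 250 by 120 by 56 mm, flat lid, nothing can go in. Origin: centre of its underside
- nut_small: loose brass hexagonal pipe nut lying flat on the board, 26 mm across flats, 16 mm high, 14 mm through hole, about 35 g. Origin: centre of its underside, z up (hole axis). Slides when pushed low on its side
- nut_medium: loose brass hexagonal pipe nut lying flat on the board, 30 mm across flats, 18 mm high, 17 mm through hole, about 50 g. Origin: centre of its underside, z up (hole axis). Slides when pushed low on its side
- nut_large: loose brass hexagonal pipe nut lying flat on the board, 36 mm across flats, 20 mm high, 22 mm through hole, about 80 g. Origin: centre of its underside, z up (hole axis). Slides when pushed low on its side
- valve: small brass valve standing loose and upright on the board, 50 mm tall, round foot 32 mm across, with a little black handle plate on one side reaching 20 mm from its axis. To be left standing. Origin: centre of its underside, z up
- bottle: white plastic bottle standing on the work surface left of the board, 60 mm across, 160 mm tall. Leave alone. Origin: centre of its underside
- wrench: steel wrench lying on the work surface right of the board, roughly along x, about 170 mm long. Leave alone. Origin: underside, mid-length

How it is judged:
By the outcome, as a careful person would: the job done as asked, in the order asked, and still so for the second after the job is handed in, with the robot touching nothing.
It also fails if it takes over 58 s, if anything falls off the work surface, if the arm or the gripper's body presses on something with over 40 N, if the wrist force passes 120 N, or if a joint passes its speed limit or range.

## Robot

A 6-joint arm with a two-finger parallel gripper is mounted at the origin on the work surface. World frame = base frame: x ahead of the robot, y to its left, z up, the work surface at z = 0. Lengths are in m, angles in rad, forces in N, time in s.
With the tool pointing down it reaches from about 0.275 to 0.85 m from the base axis. Payload 5.2 kg.
Tool frame: the origin (TCP) lies midway between the tips of the shut fingers; the grasp point (between the pads) lies 19 mm behind it; z points along the fingers, y is the line along which they close (so a half turn about z gives the same grasp; the last joint's range is limited). The gripper opens to 85 mm and grips with 20 to 120 N. Pads are 22 mm wide; open, the fingers measure 114 mm over their backs; the gripper's body (76 mm by 85 mm) begins 54 mm behind the grasp point. The pads swing forward as they close: fully open they stand 13 mm farther back than shut.
Start: joints at [1.073, 0.259, 1.535, -0, 1.348, -0.203], TCP at [0.16, 0.526, 0.231] pointing down, gripper open.
Joint ranges: [-3.14, 3.14], [-0.91, 2.08], [0.19, 2.58], [-1.22, 4.36], [0.22, 2.71], [-3.12, 3.12]. Speed limits (rad/s): [2.57, 2.57, 3.14, 3.14, 3.14, 3.14].

## Interface

Orientations are given as a unit quaternion [x, y, z, w].
In Python, from bench import * gives the robot as it stands.
- The arm moves only by the tool jog_arm, never from a script. Its argument "rows" is a list of rows, each an object with "claw": the finger opening in mm, from 0 to 85.4; "travel": the shift along the tool's x, y, z in mm, a list of three; "dr": the turn, a rotation vector about the tool's x, y, z in degrees, a list of three. In form: [{"claw": claw, "travel": [tx, ty, tz], "dr": [rx, ry, rz]}, ...]. A call has 1 to 5 rows; each row is the pose to reach, as a shift and turn from the pose commanded when the call began, along the tool's axes at that moment; what a row does not reach only later rows make up. A row lasts 1/8 s, in which the tool goes at most 62.5 mm and 10.7 degrees, less where a joint would pass 70% of its speed; a pose out of reach is approached as far as the arm can. A call with a gripper value outside its range is refused whole. The fingers move at their own pace and stop on an object; the grip force is fixed at half the most. Time passes only in rows, so rows that repeat a pose let the fingers close. It gives the time, the measured TCP pose, the force, the opening and the grip force at its end, in the units of the state.
- observe(): the state, without advancing time (a new reading comes with each control period).
- read_camera(name): name is "scene" or "top" or "wrist"; returns a dict with "frame" (400x640x3 uint8, red, green, blue), "intrinsics" (3x3 intrinsics, pixels), "origin" and "attitude" of the camera in the world; the wrist camera has in their place "hand_eye" (4x4, takes a point from camera to tool coordinates, whose origin is the TCP and whose axes are the flange's). Camera axes: x right, y up, looking along -z (the intrinsics and any distortion apply to the point x, -y, -z); pixel columns grow to the right and rows downward; lengths in m; the calibration is good to about 2 mm. A picture is of the moment at which its call begins: read the wrist's pose just before it. There is no depth.
- finish_job(): hands the job in; it is judged then, once.
Trained networks look in the newest picture that a camera, given by its name, has taken for a name from the list of things; names that differ only in an ending like _2 or _b are one class to them, and where a whole thing is asked for, a point or a joint stands for the part that bears it (a point fixed in the world has none). Each returns a list of dicts, best first, with "score" (0 to 1); they miss things now and then, are a little off and sometimes report something else, mostly with a low value. They report only what shows in the picture. A call takes as long as a camera call.
- recognise(thing, camera): "extent" ([left, top, width, height] in pixels, round what is visible of it).
- outline_of(thing, camera): "mask" (400x640 bool, what is visible of it) and "extent" ([left, top, width, height] in pixels, round what is visible of it).
- tip_of(thing, camera): "centre" ([column, row] in pixels: a listed point, or the origin of a listed thing).
The state is a dict: "clock": time; "qpos": joint angles; "dq": joint speeds; "joint_efforts": joint torques, N m; "tool_pos": TCP position; "tool_rot": TCP orientation; "ft_force": force on the tool from outside, world axes, zero at the start; "moment": the same for the moment, N m; "gripper_width": finger opening in m; "grip_force": force on a finger pad.
Only numpy, scipy, OpenCV 4.12 (cv2) and the standard library are available. Lean on these libraries where they do the work, as an engineer would, in place of code of your own. Each camera call takes 0.05 s, during which the arm holds its last target. There are 200 camera calls.

## Working session

There is one attempt and no reset: what is moved stays moved. The work goes in short steps, Python scripts to look and compute and a tool call to move; the robot and the scene stay as the last step left them, time stands still between calls to the robot, and variables do not carry over. Pictures are saved under pics/ and viewed, at most 10 in all, crops included, and the job is handed in when it is done.

Besides the shell and the picture viewer there is one more tool, called after "Call:" as name(argument=value, ...) on one line, values as JSON. jog_arm: Moves the arm, as the interface text tells. Its arguments: {"type":"object","properties":{"rows":{"type":"array"}},"required":["rows"]}

```bash
mkdir -p pics; ls
cat > h.py <<'E'
from bench import *
import numpy as np, cv2
from scipy.spatial.transform import Rotation as R
def cam(name):
    c=read_camera(name); return c
def world(c,px,z):
    K=np.array(c["intrinsics"]); u,v=px
    d=np.array([(u-K[0,2])/K[0,0], -(v-K[1,2])/K[1,1], -1.])
    a=np.array(c["attitude"]); M=R.from_quat(a).as_matrix() if a.shape==(4,) else a
    d=M@d; o=np.array(c["origin"]); return o+d*(z-o[2])/d[2]
E
python3 - <<'E'
from h import *
s=observe(); print(s["clock"],s["tool_pos"],s["tool_rot"])
ims=[]
for n in ("top","scene"):
    c=cam(n); cv2.imwrite(f"pics/{n}0.png",c["frame"][:,:,::-1])
    print(n,{k:np.round(v,3).tolist() for k,v in c.items() if k!="frame"})
    for t,z in (("board",.06),("tray",.03),("case",.056),("nut_small",.076),("nut_medium",.078),("nut_large",.08),("valve",.06),("bottle",0.),("wrench",0.)):
        for r in tip_of(t,n)[:3]:
            zz={"board":0,"tray":0,"case":0}.get(t,.06 if t[0] in "nv" else 0)
            print(t,round(r["score"],2),np.round(r["centre"],1),np.round(world(c,r["centre"],zz),3))
E
```

```text
pics
0.0 [0.15951851 0.52577172 0.23044615] [ 1.46873791e-01  9.89154777e-01 -9.00574282e-04 -3.25446068e-04]
top {'intrinsics': [[435.87, 0.0, 329.889], [0.0, 435.87, 199.425], [0.0, 0.0, 1.0]], 'origin': [0.422, 0.004, 1.197], 'attitude': [-0.04, 0.047, 0.708, -0.704]}
board 0.76 [314.4 202. ] [0.563 0.034 0.   ]
tray 0.69 [241.3 192. ] [0.592 0.237 0.   ]
case 0.61 [389.5 211.6] [ 0.536 -0.173  0.   ]
case 0.35 [240.  191.1] [0.595 0.24  0.   ]
nut_small 0.44 [329.  211.8] [ 0.53  -0.005  0.06 ]
nut_medium 0.51 [312.8 169.3] [0.644 0.037 0.06 ]
nut_large 0.55 [315.5 191.6] [0.584 0.03  0.06 ]
bottle 0.88 [163.3 221.8] [0.511 0.449 0.   ]
bottle 0.18 [244.1 195.4] [0.583 0.229 0.   ]
wrench 0.55 [483.1 242.3] [ 0.45  -0.428  0.   ]
scene {'intrinsics': [[392.762, 0.0, 326.26], [0.0, 392.762, 199.379], [0.0, 0.0, 1.0]], 'origin': [1.125, 0.522, 0.743], 'attitude': [0.172, 0.378, 0.83, 0.371]}
board 0.91 [325.1 227.8] [0.571 0.028 0.   ]
tray 0.61 [380.6 272.2] [0.594 0.226 0.   ]
case 0.74 [281.3 191.9] [ 0.546 -0.167  0.   ]
case 0.69 [242.7 147.2] [ 0.47  -0.438  0.   ]
nut_small 0.69 [321.8 217.7] [0.595 0.038 0.06 ]
nut_small 0.61 [320.  195.6] [ 0.534 -0.023  0.06 ]
nut_medium 0.69 [307.2 226.2] [0.641 0.032 0.06 ]
nut_large 0.73 [485.4 304.4] [0.561 0.457 0.06 ]
nut_large 0.66 [320.  215.4] [0.591 0.029 0.06 ]
valve 0.47 [354.2 198.2] [0.481 0.052 0.06 ]
bottle 0.97 [485.2 301.4] [0.505 0.447 0.   ]
wrench 0.49 [244.5 146.2] [ 0.462 -0.439  0.   ]
```

Run:
```python
import cv2
a=cv2.imread("pics/top0.png")[100:300,200:460]; b=cv2.imread("pics/scene0.png")[140:340,230:490]
cv2.imwrite("pics/v1.png",cv2.resize(a,(780,600),interpolation=2)); cv2.imwrite("pics/v2.png",cv2.resize(b,(780,600),interpolation=2))
```

```text
(no output)
```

View pics/v1.png

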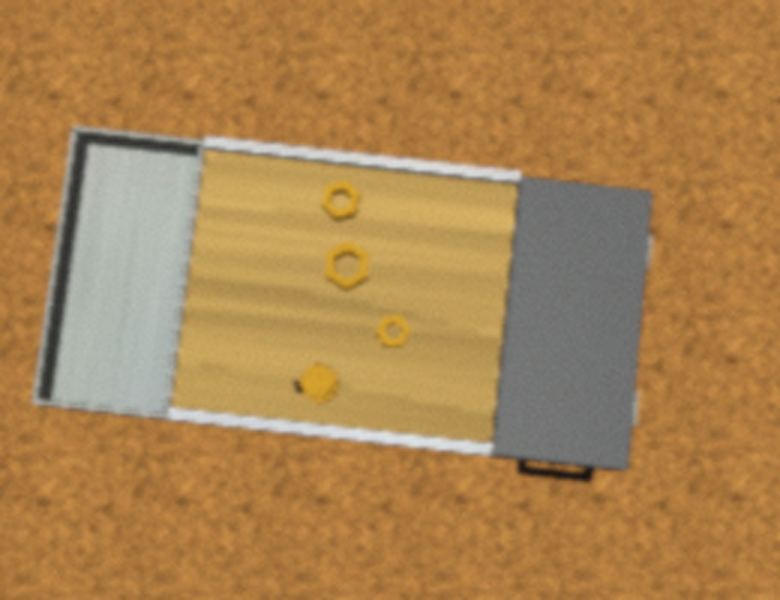

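View pics/v2.png

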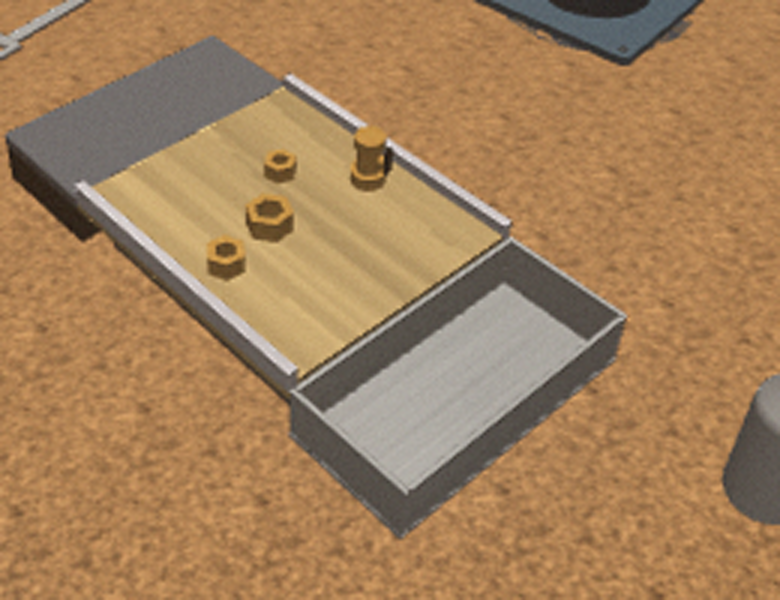

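Both views show the tray at the +y (left) end. From far to near, the rows hold the medium nut (340,200), large nut (347,266), small nut (393,331) and valve (320,383, handle toward the tray). Pixels are in the top crop. The way to the tray is free for all three nuts.

```bash
cat >> h.py <<'E'
def tool(p,s=None):
    "shift in mm in present tool axes to reach world p"
    s=s or observe(); return np.round(1e3*R.from_quat(s["tool_rot"]).inv().apply(np.array(p)-s["tool_pos"]),1)
E
python3 - <<'E'
from h import *
c=cam("top")
f=lambda u,v,z: world(c,(200+u/3,100+v/3),z)
C=[f(*p,.06) for p in ((203,150),(519,180),(497,445),(173,410))]
print(np.round(C,3)); 
for a,b in ((0,1),(3,2),(0,3),(1,2)): d=C[a]-C[b]; print(np.linalg.norm(d),np.degrees(np.arctan2(d[1],d[0])))
o=sum(C)/4
ey=(C[0]-C[1])+(C[3]-C[2]); ey/=np.linalg.norm(ey); ex=np.array([ey[1],-ey[0],0])
print("origin",o,"ey",ey)
for n,p in dict(med=f(340,200,.078),large=f(347,266,.08),small=f(393,331,.076),valve=f(319,382,.1)).items():
    print(n,np.round(p,3),"board",np.round([(p-o)@ex,(p-o)@ey],3))
for t in ("nut_small","nut_medium","nut_large"):
  for r in outline_of(t,"top")[:1]:
    m=cv2.moments(r["mask"].astype(np.uint8)); u=(m["m10"]/m["m00"],m["m01"]/m["m00"]); p=world(c,u,.076)
    print(t,r["score"],np.round(p,3),np.round([(p-o)@ex,(p-o)@ey],3))
s=observe(); M=R.from_quat(s["tool_rot"]).as_matrix(); print(M)
# desired: x = ey dir or -ey, z down
for sg in (1,-1):
    x=sg*ey; z=np.array([0,0,-1.]); y=np.cross(z,x); D=np.c_[x,y,z]
    print(sg,np.degrees(R.from_matrix(M.T@D).as_rotvec()))
E
```

```text
[[ 0.696  0.157  0.06 ]
 [ 0.668 -0.123  0.06 ]
 [ 0.435 -0.1    0.06 ]
 [ 0.466  0.18   0.06 ]]
0.28176197044948764 84.26400082975715
0.2821181245902289 83.54614396382622
0.23120673216409185 -5.767471864794922
0.23474134443893874 -5.685472225389738
origin [0.5664084  0.02864262 0.06      ] ey [0.10617998 0.99434693 0.        ]
med [0.647 0.035 0.078] board [0.08  0.015]
large [0.589 0.029 0.08 ] board [0.022 0.003]
small [ 0.533 -0.01   0.076] board [-0.029 -0.042]
valve [0.488 0.052 0.1  ] board [-0.081  0.015]
nut_small 0.57 [ 0.54  -0.012  0.076] [-0.022 -0.043]
nut_large 0.54 [0.591 0.031 0.076] [0.024 0.005]
[[-9.56864425e-01  2.90534800e-01 -3.97910631e-05]
 [ 2.90534802e-01  9.56864424e-01 -5.14793776e-05]
 [ 2.31181020e-05 -6.08194737e-05 -9.99999998e-01]]
1 [-3.82677652e-03  1.30201668e-03  7.92051778e+01]
-1 [-1.37084846e-03 -4.02908103e-03 -1.00794822e+02]
```

Call:
jog_arm(rows=[{"claw": 14, "travel": [-53, -32, 0], "dr": [0, 0, 10]}, {"claw": 14, "travel": [-106, -64, 0], "dr": [0, 0, 20]}, {"claw": 14, "travel": [-159, -96, 0], "dr": [0, 0, 30]}, {"claw": 14, "travel": [-212, -128, 0], "dr": [0, 0, 40]}, {"claw": 14, "travel": [-265, -160, 0], "dr": [0, 0, 50]}])

```text
clock: 1.82
tool_pos: [0.368, 0.2947, 0.2316]
tool_rot: [0.553, 0.833, 0.0, 0.0]
ft_force: [1.2, 0.5, -0.1]
gripper_width: 0.0136
grip_force: 0.0
```

```bash
cat >> h.py <<'E'
o=np.array([.5664,.0286,.06]); ey=np.array([.1055,.9944,0]); ex=np.array([ey[1],-ey[0],0])
def B(x,y,z): return o+ex*x+ey*y+np.array([0,0,z])
def yaw(s=None):
    s=s or observe(); M=R.from_quat(s["tool_rot"]).as_matrix(); z=np.array([0,0,-1.])
    D=np.c_[ey,np.cross(z,ey),z]; return np.round(np.degrees(R.from_matrix(M.T@D).as_rotvec()),1)
E
python3 -c "
from h import *
s=observe();print(s['clock'],s['tool_pos'],s['gripper_width'],tool(B(.08,-.035,.1)),yaw())"
```

```text
1.825 [0.36798686 0.29468143 0.23161735] 0.013643675030316467 [-391.4  133.    71.7] [ 0.1 -0.  28.8]
```

Call:
jog_arm(rows=[{"claw": 14, "travel": [-56, 19, 0], "dr": [0, 0, 7]}, {"claw": 14, "travel": [-112, 38, 0], "dr": [0, 0, 14]}, {"claw": 14, "travel": [-168, 57, 0], "dr": [0, 0, 21]}, {"claw": 14, "travel": [-224, 76, 0], "dr": [0, 0, 29]}, {"claw": 14, "travel": [-275, 93, 0], "dr": [0, 0, 29]}])

```text
clock: 2.45
tool_pos: [0.5616, 0.0779, 0.2314]
tool_rot: [0.743, 0.669, 0.0, 0.0]
ft_force: [0.6, 1.0, -0.5]
gripper_width: 0.014
grip_force: 0.0
```

```bash
python3 -c "
from h import *
s=observe();print(s['clock'],s['tool_pos'],s['gripper_width'],tool(B(.08,-.035,.1)),yaw())"
```

```text
2.45 [0.56163667 0.07790478 0.23139592] 0.013997036470960643 [-83.6  89.8  71.4] [ 0. -0.  0.]
```

```bash
cat >> h.py <<'E'
def wristcam():
    s=observe(); c=read_camera("wrist"); T=np.eye(4); T[:3,:3]=R.from_quat(s["tool_rot"]).as_matrix(); T[:3,3]=s["tool_pos"]
    T=T@np.array(c["hand_eye"]); c["origin"]=T[:3,3]; c["attitude"]=T[:3,:3]; return c
def bd(p): p=p-o; return np.round([1e3*p@ex,1e3*p@ey],1)
E
python3 - <<'E'
from h import *
c=wristcam(); cv2.imwrite("pics/w1.png",c["frame"][:,:,::-1]); print(c["origin"],c["intrinsics"])
for t in ("nut_small","nut_medium","nut_large","valve"):
    for r in tip_of(t,"wrist")[:3]: print(t,round(r["score"],2),np.round(r["centre"]),bd(world(c,r["centre"],.06)))
E
```

```text
[0.56865125 0.15226206 0.37351852] [[289.52357736   0.         320.88833064]
 [  0.         289.52357736 199.71619844]
 [  0.           0.           1.        ]]
nut_small 0.53 [304. 250.] [-30.  -37.8]
nut_medium 0.73 [402. 209.] [82.7 15. ]
nut_large 0.98 [349. 218.] [22.   3.7]
valve 0.91 [262. 210.] [-77.5  13.3]
```

View pics/w1.png

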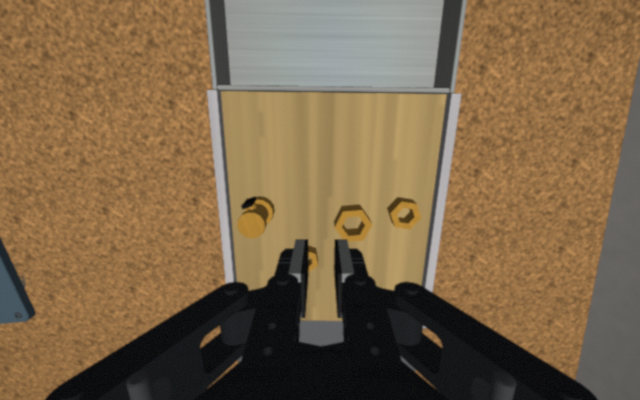

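Wrist view: board end at row 90, valve foot at (260,210), large nut (352,223), medium nut (404,213), small nut hidden between the fingertips at (312,258). This agrees with the top view, so I'll push the medium nut first.

Call:
jog_arm(rows=[{"claw": 14, "travel": [-38, 45, 0], "dr": [0, 0, 0]}, {"claw": 14, "travel": [-76, 91, 0], "dr": [0, 0, 0]}, {"claw": 14, "travel": [-76, 91, 55], "dr": [0, 0, 0]}, {"claw": 14, "travel": [-76, 91, 105], "dr": [0, 0, 0]}, {"claw": 14, "travel": [-76, 91, 140], "dr": [0, 0, 0]}])

```text
clock: 3.32
tool_pos: [0.6411, -0.0031, 0.0891]
tool_rot: [0.742, 0.671, -0.001, -0.001]
ft_force: [-0.2, 0.7, -0.9]
gripper_width: 0.0143
grip_force: 0.0
```

Run:
```python
from h import *
s=observe();print(s['clock'],bd(s['tool_pos']),s['tool_pos'],yaw())
c=wristcam(); cv2.imwrite("pics/w2.png",c["frame"][:,:,::-1])
for t in ("nut_medium","nut_large"):
    for r in tip_of(t,"wrist")[:3]: print(t,round(r["score"],2),np.round(r["centre"]),bd(world(c,r["centre"],.06)))
```

```text
3.325 [ 77.7 -23.6] [ 0.64113042 -0.00309682  0.08908584] [-0.2 -0.   0.3]
nut_medium 0.67 [331. 174.] [82.6 14.4]
nut_large 0.95 [235. 192.] [23.9  2.8]
```

View pics/w2.png

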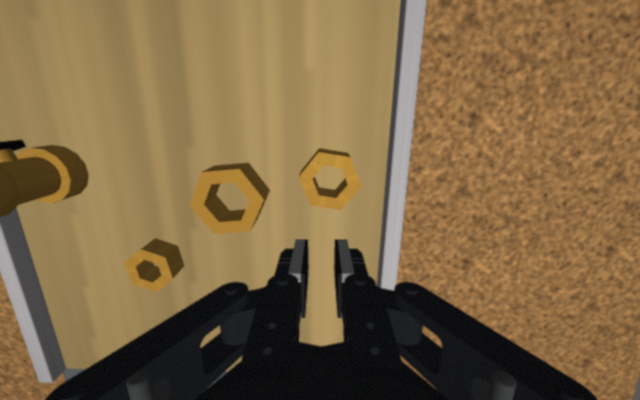

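Wrist view from close: the fingers stand behind the medium nut (331,180), about 2 mm left of centre. The kerb (390) and the large nut (230,198) are clear. I'll lower and push.

Call:
jog_arm(rows=[{"claw": 14, "travel": [0, 2, 12], "dr": [0, 0, 0]}, {"claw": 14, "travel": [0, 2, 22], "dr": [0, 0, 0]}, {"claw": 14, "travel": [6, 2, 22], "dr": [0, 0, 0]}, {"claw": 14, "travel": [13, 2, 22], "dr": [0, 0, 0]}, {"claw": 14, "travel": [23, 2, 22], "dr": [0, 0, 0]}])

```text
clock: 4.1
tool_pos: [0.6478, 0.0179, 0.0699]
tool_rot: [0.743, 0.67, 0.0, 0.0]
ft_force: [0.5, -1.4, 0.3]
gripper_width: 0.0141
grip_force: 0.2
```

Run:
```python
from h import *
s=observe();print(s['clock'],bd(s['tool_pos']),s['tool_pos'],yaw())
c=wristcam()
for t in ("nut_medium","nut_large"):
    for r in tip_of(t,"wrist")[:3]: print(t,round(r["score"],2),np.round(r["centre"]),bd(world(c,r["centre"],.06)))
```

```text
4.1 [82.1 -2. ] [0.64781761 0.01794128 0.06986855] [0.1 0.  0.2]
nut_medium 0.71 [ 35. 221.] [-79.4  12.4]
nut_medium 0.64 [319. 206.] [80.4 21.7]
nut_large 0.97 [219. 238.] [23.   2.4]
```

Call:
jog_arm(rows=[{"claw": 14, "travel": [14, -1, 1], "dr": [0, 0, 0]}, {"claw": 14, "travel": [29, -1, 1], "dr": [0, 0, 0]}, {"claw": 14, "travel": [44, -1, 1], "dr": [0, 0, 0]}, {"claw": 14, "travel": [59, -1, 1], "dr": [0, 0, 0]}, {"claw": 14, "travel": [72, -1, 1], "dr": [0, 0, 0]}])

```text
clock: 4.88
tool_pos: [0.6539, 0.0906, 0.0683]
tool_rot: [0.742, 0.67, 0.0, -0.0]
ft_force: [-0.6, -0.2, 0.0]
gripper_width: 0.0141
grip_force: 0.2
```

Run:
```python
from h import *
s=observe();print(s['clock'],bd(s['tool_pos']),s['tool_pos'],yaw())
c=wristcam()
for t in ("nut_medium","nut_large"):
    for r in tip_of(t,"wrist")[:3]: print(t,round(r["score"],2),np.round(r["centre"]),bd(world(c,r["centre"],.06)))
```

```text
4.875 [80.4 70.9] [0.65385193 0.09057119 0.06827293] [-0.  -0.   0.2]
nut_medium 0.8 [320. 205.] [79.3 96. ]
```

Call:
jog_arm(rows=[{"claw": 14, "travel": [14, 0, 0], "dr": [0, 0, 0]}, {"claw": 14, "travel": [29, 0, 0], "dr": [0, 0, 0]}, {"claw": 14, "travel": [44, 0, 0], "dr": [0, 0, 0]}, {"claw": 14, "travel": [59, 0, 0], "dr": [0, 0, 0]}, {"claw": 14, "travel": [75, 0, 0], "dr": [0, 0, 0]}])

```text
clock: 5.65
tool_pos: [0.6615, 0.1651, 0.0683]
tool_rot: [0.742, 0.67, 0.0, -0.0]
ft_force: [0.6, -0.1, -0.2]
gripper_width: 0.0141
grip_force: 0.0
```

Run:
```python
from h import *
s=observe();print(s['clock'],bd(s['tool_pos']),s['tool_pos'],s['ft_force'])
c=wristcam(); cv2.imwrite("pics/w3.png",c["frame"][:,:,::-1])
for t in ("nut_medium",):
    for r in tip_of(t,"wrist")[:3]: print(t,round(r["score"],2),np.round(r["centre"]),bd(world(c,r["centre"],.01)))
```

```text
5.65 [ 80.2 145.8] [0.66153516 0.16511499 0.06830068] [ 0.57138411 -0.14684764 -0.21071637]
nut_medium 0.69 [324. 179.] [ 81.4 173.6]
```

View pics/w3.png

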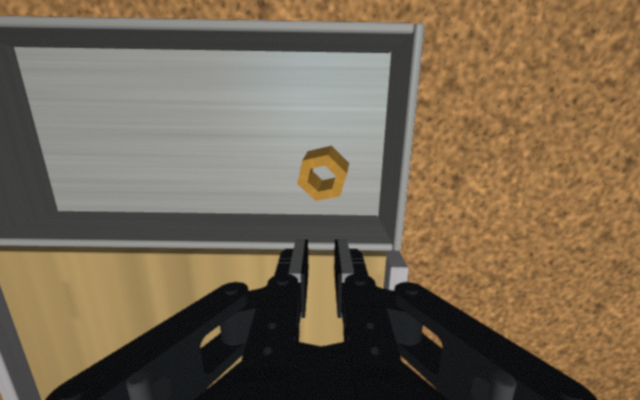

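The medium nut lies flat on the tray floor at (323,172). Large nut next.

Call:
jog_arm(rows=[{"claw": 18, "travel": [0, 0, -45], "dr": [0, 0, 0]}, {"claw": 18, "travel": [-58, -18, -45], "dr": [0, 0, 0]}, {"claw": 18, "travel": [-116, -36, -45], "dr": [0, 0, 0]}, {"claw": 18, "travel": [-174, -54, -45], "dr": [0, 0, 0]}, {"claw": 18, "travel": [-184, -57, -35], "dr": [0, 0, 0]}])

```text
clock: 6.38
tool_pos: [0.5852, -0.017, 0.1041]
tool_rot: [0.744, 0.668, -0.0, 0.001]
ft_force: [0.4, 0.2, -0.4]
gripper_width: 0.0182
grip_force: 0.0
```

Run:
```python
from h import *
s=observe();print(s['clock'],bd(s['tool_pos']),s['tool_pos'],s['ft_force'])
c=wristcam(); cv2.imwrite("pics/w4.png",c["frame"][:,:,::-1])
for t in ("nut_large","nut_small","valve"):
    for r in tip_of(t,"wrist")[:3]: print(t,round(r["score"],2),np.round(r["centre"]),bd(world(c,r["centre"],.06)))
```

```text
6.375 [ 23.5 -43.3] [ 0.5851832  -0.0169753   0.10413277] [ 0.42924461  0.23256454 -0.42007585]
nut_large 0.7 [321. 158.] [23.2  1.4]
nut_small 0.71 [246. 221.] [-28.4 -41.7]
valve 0.94 [158. 137.] [-79.8  14.9]
```

Call:
jog_arm(rows=[{"claw": 18, "travel": [0, 0, 20], "dr": [0, 0, 0]}, {"claw": 18, "travel": [0, 0, 35], "dr": [0, 0, 0]}, {"claw": 18, "travel": [5, 0, 35], "dr": [0, 0, 0]}, {"claw": 18, "travel": [13, 0, 35], "dr": [0, 0, 0]}, {"claw": 18, "travel": [24, 0, 35], "dr": [0, 0, 0]}])

```text
clock: 7.2
tool_pos: [0.589, 0.0112, 0.069]
tool_rot: [0.742, 0.67, 0.0, 0.0]
ft_force: [0.9, -1.0, -0.4]
gripper_width: 0.0184
grip_force: 0.1
```

Call:
jog_arm(rows=[{"claw": 18, "travel": [13, 0, 0], "dr": [0, 0, 0]}, {"claw": 18, "travel": [27, 0, 0], "dr": [0, 0, 0]}, {"claw": 18, "travel": [41, 0, 0], "dr": [0, 0, 0]}, {"claw": 18, "travel": [55, 0, 0], "dr": [0, 0, 0]}, {"claw": 18, "travel": [69, 0, 0], "dr": [0, 0, 0]}])

```text
clock: 7.82
tool_pos: [0.5955, 0.0802, 0.0683]
tool_rot: [0.742, 0.67, -0.0, 0.0]
ft_force: [-0.6, 0.1, 0.0]
gripper_width: 0.0181
grip_force: 0.3
```

Run:
```python
from h import *
s=observe();print(s['clock'],bd(s['tool_pos']),s['tool_pos'],s['ft_force'])
c=wristcam()
for t in ("nut_large","nut_small","valve"):
    for r in tip_of(t,"wrist")[:3]: print(t,round(r["score"],2),np.round(r["centre"]),bd(world(c,r["centre"],.06)))
```

```text
7.825 [23.5 54.4] [0.59552323 0.08016758 0.06830422] [-0.57925556  0.12076576  0.00271945]
nut_large 0.56 [322. 202.] [23.2 80.9]
valve 0.46 [434.   3.] [ 73.1 175.1]
```

Cradled at (23,81); go on to y ≈ 148.

Call:
jog_arm(rows=[{"claw": 18, "travel": [14, 0, 0], "dr": [0, 0, 0]}, {"claw": 18, "travel": [29, 0, 0], "dr": [0, 0, 0]}, {"claw": 18, "travel": [44, 0, 0], "dr": [0, 0, 0]}, {"claw": 18, "travel": [59, 0, 0], "dr": [0, 0, 0]}, {"claw": 18, "travel": [74, 0, 0], "dr": [0, 0, 0]}])

```text
clock: 8.65
tool_pos: [0.6031, 0.1541, 0.0683]
tool_rot: [0.742, 0.67, 0.0, -0.0]
ft_force: [-0.5, -0.6, 0.3]
gripper_width: 0.0185
grip_force: 0.0
```

Call:
jog_arm(rows=[{"claw": 18, "travel": [14, 0, 0], "dr": [0, 0, 0]}, {"claw": 18, "travel": [20, 0, 0], "dr": [0, 0, 0]}, {"claw": 14, "travel": [20, 0, 0], "dr": [0, 0, 0]}])

```text
clock: 9.02
tool_pos: [0.6051, 0.1731, 0.0682]
tool_rot: [0.742, 0.67, -0.0, 0.0]
ft_force: [0.1, 0.2, 0.1]
gripper_width: 0.014
grip_force: 0.0
```

Run:
```python
from h import *
s=observe();print(s['clock'],bd(s['tool_pos']),s['tool_pos'],s['ft_force'])
c=wristcam(); cv2.imwrite("pics/w5.png",c["frame"][:,:,::-1])
for t in ("nut_large","nut_medium"):
    for r in tip_of(t,"wrist")[:3]: print(t,round(r["score"],2),np.round(r["centre"]),bd(world(c,r["centre"],.005)))
```

```text
9.025 [ 23.2 147.8] [0.60506331 0.17309087 0.06822414] [0.05686336 0.22604286 0.0748221 ]
nut_large 0.6 [306. 157.] [ 11.9 190.4]
```

View pics/w5.png

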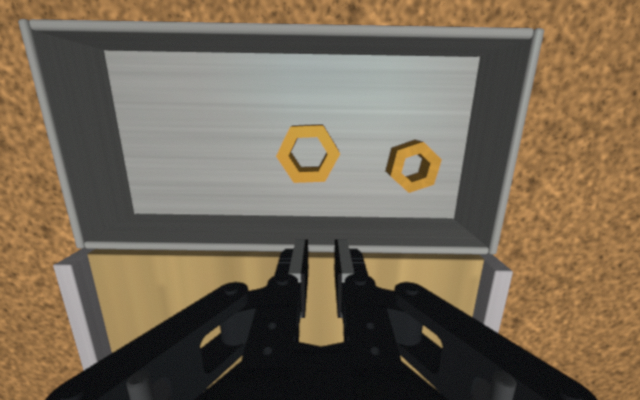

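Both nuts lie flat in the tray, the large one at (308,154) and the medium at (415,165). Small nut last, bending the push away from the valve.

Call:
jog_arm(rows=[{"claw": 12, "travel": [0, 0, -45], "dr": [0, 0, 0]}, {"claw": 12, "travel": [-60, 0, -50], "dr": [0, 0, 0]}, {"claw": 12, "travel": [-120, 0, -50], "dr": [0, 0, 0]}, {"claw": 12, "travel": [-176, -26, -50], "dr": [0, 0, 0]}, {"claw": 12, "travel": [-226, -52, -40], "dr": [0, 0, 0]}])

```text
clock: 9.8
tool_pos: [0.5298, -0.0494, 0.109]
tool_rot: [0.743, 0.669, 0.0, 0.001]
ft_force: [0.4, -1.1, 0.3]
gripper_width: 0.012
grip_force: 0.0
```

Run:
```python
from h import *
s=observe();print(s['clock'],bd(s['tool_pos']),s['tool_pos'],s['ft_force'])
c=wristcam(); cv2.imwrite("pics/w6.png",c["frame"][:,:,::-1])
for t in ("nut_small","valve"):
    for r in tip_of(t,"wrist")[:3]: print(t,round(r["score"],2),np.round(r["centre"]),bd(world(c,r["centre"],.06)))
```

```text
9.8 [-28.1 -81.5] [ 0.5298407  -0.04944425  0.10901189] [ 0.38104599 -1.12221612  0.30418079]
nut_small 0.94 [322. 163.] [-27.9 -40.3]
nut_small 0.47 [356. 100.] [-7.  -1.1]
valve 0.57 [239.  74.] [-78.6  14.1]
```

View pics/w6.png

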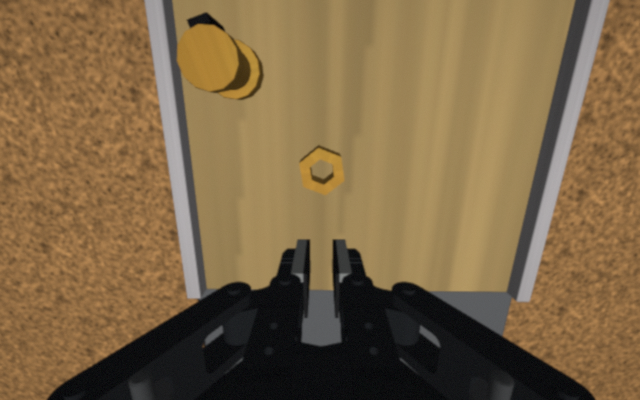

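The fingers are squarely behind the small nut (322,168), and the valve stands at (215,60), well to the left.

Call:
jog_arm(rows=[{"claw": 12, "travel": [0, 1, 25], "dr": [0, 0, 0]}, {"claw": 12, "travel": [0, 1, 40], "dr": [0, 0, 0]}, {"claw": 12, "travel": [7, 1, 40], "dr": [0, 0, 0]}, {"claw": 12, "travel": [14, 1, 40], "dr": [0, 0, 0]}, {"claw": 12, "travel": [25, 1, 40], "dr": [0, 0, 0]}])

```text
clock: 10.58
tool_pos: [0.5345, -0.0213, 0.069]
tool_rot: [0.742, 0.67, 0.0, 0.001]
ft_force: [-0.3, -0.0, 0.5]
gripper_width: 0.0121
grip_force: 0.1
```

Call:
jog_arm(rows=[{"claw": 12, "travel": [10, 2, 0], "dr": [0, 0, 0]}, {"claw": 12, "travel": [20, 4, 0], "dr": [0, 0, 0]}, {"claw": 12, "travel": [30, 6, 0], "dr": [0, 0, 0]}, {"claw": 12, "travel": [40, 8, 0], "dr": [0, 0, 0]}, {"claw": 12, "travel": [50, 10, 0], "dr": [0, 0, 0]}])

```text
clock: 11.2
tool_pos: [0.549, 0.0273, 0.0683]
tool_rot: [0.743, 0.67, -0.0, -0.0]
ft_force: [-0.6, -0.7, 0.8]
gripper_width: 0.0118
grip_force: 0.2
```

Run:
```python
from h import *
s=observe();print(s['clock'],bd(s['tool_pos']),s['tool_pos'],s['ft_force'])
c=wristcam()
for t in ("nut_small","valve"):
    for r in tip_of(t,"wrist")[:3]: print(t,round(r["score"],2),np.round(r["centre"]),bd(world(c,r["centre"],.06)))
```

```text
11.2 [-17.2  -3.1] [0.54900935 0.02729761 0.06826843] [-0.55204726 -0.73013907  0.84552929]
nut_small 0.73 [316. 210.] [-20.6  19.3]
valve 0.7 [211. 216.] [-78.6  15. ]
```

Call:
jog_arm(rows=[{"claw": 12, "travel": [13, 0, 0], "dr": [0, 0, 0]}, {"claw": 12, "travel": [26, 0, 0], "dr": [0, 0, 0]}, {"claw": 12, "travel": [40, -1, 0], "dr": [0, 0, 0]}, {"claw": 12, "travel": [54, -2, 0], "dr": [0, 0, 0]}, {"claw": 12, "travel": [68, -3, 0], "dr": [0, 0, 0]}])

```text
clock: 11.98
tool_pos: [0.5527, 0.0958, 0.0683]
tool_rot: [0.742, 0.67, -0.0, -0.0]
ft_force: [1.0, -0.2, -0.6]
gripper_width: 0.0123
grip_force: 0.1
```

Run:
```python
from h import *
s=observe();print(s['clock'],bd(s['tool_pos']),s['ft_force'])
c=wristcam()
for r in tip_of("nut_small","wrist")[:3]: print(round(r["score"],2),np.round(r["centre"]),bd(world(c,r["centre"],.06)))
```

```text
11.975 [-20.7  65.4] [ 0.97824303 -0.17950403 -0.59324845]
0.88 [321. 210.] [-21.3  87.4]
```

Call:
jog_arm(rows=[{"claw": 12, "travel": [14, -1, 0], "dr": [0, 0, 0]}, {"claw": 12, "travel": [28, -2, 0], "dr": [0, 0, 0]}, {"claw": 12, "travel": [42, -3, 0], "dr": [0, 0, 0]}, {"claw": 12, "travel": [56, -4, 0], "dr": [0, 0, 0]}, {"claw": 12, "travel": [70, -5, 0], "dr": [0, 0, 0]}])

```text
clock: 12.7
tool_pos: [0.555, 0.1658, 0.0683]
tool_rot: [0.742, 0.67, 0.0, -0.0]
ft_force: [0.2, 0.7, -0.4]
gripper_width: 0.0118
grip_force: 0.0
```

Call:
jog_arm(rows=[{"claw": 12, "travel": [12, 0, 0], "dr": [0, 0, 0]}, {"claw": 12, "travel": [14, 0, 0], "dr": [0, 0, 0]}, {"claw": 12, "travel": [14, 0, 0], "dr": [0, 0, 0]}, {"claw": 12, "travel": [14, 0, -50], "dr": [0, 0, 0]}, {"claw": 12, "travel": [14, 0, -110], "dr": [0, 0, 0]}])

```text
clock: 13.32
tool_pos: [0.5554, 0.1779, 0.1781]
tool_rot: [0.743, 0.67, -0.002, -0.001]
ft_force: [0.6, -0.7, -0.2]
gripper_width: 0.0119
grip_force: 0.0
```

Call:
jog_arm(rows=[{"claw": 12, "travel": [-30, 0, -60], "dr": [0, 0, 0]}, {"claw": 12, "travel": [-60, 0, -90], "dr": [0, 0, 0]}, {"claw": 12, "travel": [-60, 0, -90], "dr": [0, 0, 0]}, {"claw": 12, "travel": [-60, 0, -90], "dr": [0, 0, 0]}])

```text
clock: 13.82
tool_pos: [0.5498, 0.1188, 0.2674]
tool_rot: [0.743, 0.669, -0.0, -0.001]
ft_force: [0.1, -0.1, -0.1]
gripper_width: 0.0121
grip_force: 0.0
```

Run:
```python
from h import *
s=observe();print(s['clock'],bd(s['tool_pos']),s['tool_pos'],s['ft_force'])
c=wristcam(); a=c["frame"]; b=read_camera("scene")["frame"][140:340,230:490]
cv2.imwrite("pics/end.png",np.hstack([cv2.resize(a,(400,400)),cv2.resize(b,(400,400))])[:,:,::-1])
```

```text
13.825 [-26.  88.] [0.54981103 0.1188169  0.26743435] [ 0.07528331 -0.08104292 -0.10066545]
```

View pics/end.png

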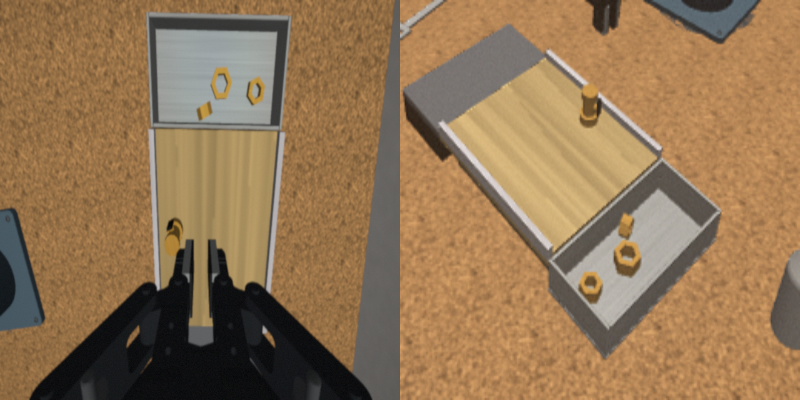

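All three nuts are in the tray, with the small one standing on a side flat at (205,110). The valve is upright and in place, the board is otherwise empty, and the hand is high and clear.

```bash
python3 -c "
from bench import *
print(finish_job())"
```

```text
the job is handed in; nothing more can be done
None
```

I pushed all three nuts over the board's end into the tray without lifting any; the valve still stands in its place, I never went near the bottle or wrench, the hand is clear, and the job was handed in at about 14 s.

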